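# Find the geared joint housing by weight and show it to the camera

## Robot

A 6-joint arm with a two-finger parallel gripper is mounted at the origin on the work surface. World frame = base frame: x ahead of the robot, y to its left, z up, the work surface at z = 0. Lengths are in m, angles in degrees, forces in N, time in s.
With the tool pointing down it reaches from about 0.35 to 0.875 m from the base axis. Payload 4.2 kg.
Tool frame: the origin (TCP) lies on the centre line of the jaws, within the pads' length; the fingertips stand 22 mm ahead of it and the grasp point (between the pads) lies 3 mm ahead of it (r.tcp_to_tips is the distance from the TCP to the fingertips, in m); z points along the fingers, y is the line along which they close (so a half turn about z gives the same grasp; the last joint's range is limited). The gripper opens to 87 mm and grips with 3 to 60 N. Pads are 19 mm wide; open, the fingers measure 117 mm over their backs; the gripper's body (75 mm by 190 mm) begins 51 mm behind the grasp point.
Start: joints at [-52.162, 22.042, 0.453, 0, -68.411, -14.817], TCP at [0.244, -0.575, 0.245] pointing down, gripper open.
Joint ranges: [-179.83, 179.83], [-69.29, 118.12], [-61.27, 80.66], [-181.25, 117.63], [-171.15, -9.14], [-177.46, 177.46]. Speed limits (degrees/s): [159.86, 159.86, 180, 180, 180, 180].

## Interface

Orientations are given as a 3x3 rotation matrix whose columns are the frame's x, y, z axes.
In Python, from station import r gives the robot as it stands.
- The arm moves only by the tool apply_moves, never from a script. Its argument "plan" is a list of rows, each an object with "grip": the opening, from 0 (shut) to 1 (fully open); "offset": the shift along the tool's x, y, z in cm, a list of three; "spin": the turn about the tool's z in rad. A call has 1 to 5 rows; each row is the pose to reach, as a shift and turn from the pose commanded when the call began, along the tool's axes at that moment; what a row does not reach only later rows make up. A row lasts 1/10 s, in which the tool goes at most 50 mm and 8.59 degrees, less where a joint would pass 70% of its speed; a pose out of reach is approached as far as the arm can. A call with a gripper value outside its range is refused whole. The fingers move at their own pace and stop on an object; the grip force is fixed at half the most. Time passes only in rows, so rows that repeat a pose let the fingers close. It gives the time, the measured TCP pose, the force, the opening and the grip force at its end, in the units of the state.
- r.sense(): the state, without advancing time (a new reading comes with each control period).
- r.capture(name): name is "side" or "top"; returns a dict with "img" (400x640x3 uint8, blue, green, red), "depth" (400x640 float32, m along the optical axis (not along the pixel's ray), 0 where there is no reading), "mtx" (3x3 intrinsics, pixels), "R" (3x3) and "t" (3): a world point X has camera coordinates R X + t. Camera axes: x right, y down, z forward; pixel columns grow to the right and rows downward; lengths in m; the calibration is good to about 2 mm. A picture is of the moment at which its call begins.
- r.finish_job(): hands the job in; it is judged then, once.
The state is a dict: "time_s": time; "joints": joint angles; "joint_velocities": joint speeds; "effort": joint torques, N m; "tcp_pos": TCP position; "ee_rot": TCP orientation; "wrist_force": force on the tool from outside, world axes, zero at the start; "moment": the same for the moment, N m; "gripper_width": opening from 0.0 (shut) to 1.0 (fully open); "gripper_force": force on a finger pad.
Only numpy, scipy, OpenCV 4.12 (cv2) and the standard library are available. Lean on these libraries where they do the work, as an engineer would, in place of code of your own. Each camera call takes 0.05 s, during which the arm holds its last target. There are 200 camera calls.

## Task

Two joint housings that look alike stand in the tray; the heavier one has its gears fitted. Lift the one in the blue nest straight up clear of its nest and feel its weight for a moment, set it back, do the same with the one in the orange nest, and then present the heavier one to the inspection camera: hold it still and upright in the air above the middle of the yellow disc, its mid-height level with the lens, and finish while holding it there, with the lighter one standing in its nest. The printed shells are thin, so grip them gently (no more than about 40 N), keep them upright, and leave the bearing, the glue bottle and the tools where they are.

Things in the scene. Friction and masses are not known exactly. Their poses are not given: they have to be found in the camera images.
- housing_1: joint housing: white cylinder, 50 mm diameter, 64 mm foot flange 10 mm thick, black cap; 68 mm tall (white up to 62). Origin: centre of underside, z up its axis. Starts standing in either nest. Grip the cylinder 15 to 62 mm above its underside, at most 40 N a finger. 0.2 to 0.6 kg (contents sit loose inside, may shift 5 mm); the geared one is at least 0.15 kg heavier: it can only be felt
- housing_2: joint housing: white cylinder, 50 mm diameter, 64 mm foot flange 10 mm thick, black cap; 68 mm tall (white up to 62). Origin: centre of underside, z up its axis. Starts standing in either nest. Grip the cylinder 15 to 62 mm above its underside, at most 40 N a finger. 0.2 to 0.6 kg (contents sit loose inside, may shift 5 mm); the geared one is at least 0.15 kg heavier: it can only be felt
- tray: grey tray fixed to the table, 200 (x) by 300 (y) by 12 mm thick; origin: centre of its underside; x points away from the robot at yaw 0, the nests lie 150 mm apart along its y
- nest_blue (a point): centre of the floor of the blue nest: a ring of 74 mm inside and 84 mm outside diameter, 10 mm high, on the tray's top (12 mm above the table). A housing's underside rests at this height
- nest_orange (a point): centre of the floor of the orange nest, the same in size as the blue one
- station: fixed inspection station: aluminium plate 310 x 110 x 8 mm with a yellow disc 64 mm across (black dot in its middle) near the robot; at its far end a black camera (60 mm long, 66 wide, top at 150) on a post, lens facing the disc. Origin: under the disc's centre, on the table; x points from the disc to the camera; the lens front is 146 mm from the disc's centre
- view_point (a point): the point in the air above the centre of the yellow disc at the height of the lens axis, 120 mm above the table; the housing's mid-height (34 mm above its underside) belongs here
- bearing: small steel bearing ring, 32 mm across, 18 mm bore, 10 mm thick, lying on the rear (far) part of the tray; origin: centre of its underside; a bystander, not to be moved
- glue: blue glue bottle with a white cap, 40 mm across, 110 mm tall, standing; origin: centre of its underside; a bystander, not to be moved
- screwdriver: red-handled screwdriver lying on the table along its own x; origin: near its middle, at the underside; a bystander, not to be moved
- wrench: steel wrench lying on the table along its own x; origin: near its middle, at the underside; a bystander, not to be moved
There are look-alikes about, which are no part of the job. Leave any green, pink or red look-alike of the housing_2 alone.

How it is judged:
By the outcome, as a careful person would: the job done as asked, in the order asked, and still so for the second after the job is handed in, while the arm keeps its last pose, push and grip.
It also fails if it takes over 72 s, if anything falls off the work surface, if the arm or the gripper's body presses on something with over 40 N, if the wrist force passes 120 N, or if a joint passes its speed limit or range.

## Working session

There is one attempt and no reset: what is moved stays moved. The work goes in short steps, Python scripts to look and compute and a tool call to move; the robot and the scene stay as the last step left them, time stands still between calls to the robot, and variables do not carry over. Pictures are saved under pics/ and viewed, at most 10 in all, crops included, and the job is handed in when it is done.

Besides the shell and the picture viewer there is one more tool, called after ">>>" as name([rows], argument=value, ...), one row to a line, values as JSON. apply_moves: Moves the arm, as the interface text tells. Its arguments: {"type":"object","properties":{"plan":{"type":"array"}},"required":["plan"]}

```bash
ls; mkdir -p pics
python3 - <<'E'
from station import r
import cv2,pickle,numpy as np
d={}
for n in("top","side"):
    c=r.capture(n);d[n]=c;cv2.imwrite(f"pics/{n}0.png",c["img"])
    print(n,c["R"].round(3).tolist(),c["t"].round(3),(-c["R"].T@c["t"]).round(3))
pickle.dump(d,open("c0.pkl","wb"))
s=r.sense()
for k in s: print(k,np.round(s[k],4).tolist())
E
```

```text
pics
top [[-0.023, -1.0, -0.011], [-0.988, 0.024, -0.151], [0.151, 0.007, -0.988]] [0.013 0.499 1.502] [ 0.265 -0.01   1.561]
side [[-0.972, -0.233, -0.017], [-0.162, 0.722, -0.673], [0.169, -0.651, -0.74]] [0.488 0.153 1.185] [0.298 0.775 0.988]
time_s 0.1
joints [-52.1611, 22.0863, 0.3873, -0.0245, -68.4122, -14.8161]
joint_velocities [-0.0648, -0.1055, 0.2152, -0.0046, 0.0411, 0.0255]
effort [0.0001, -39.169, 18.7936, 4.2319, 0.0135, -0.0001]
tcp_pos [0.2442, -0.5748, 0.2436]
ee_rot [[-0.9204, -0.391, -0.0009], [-0.391, 0.9204, 0.0018], [0.0001, 0.002, -1.0]]
wrist_force [0.0829, -0.3951, -0.0863]
moment [0.0214, -0.0076, -0.0083]
gripper_force 0.0
gripper_width 1.0001
```

View pics/top0.png

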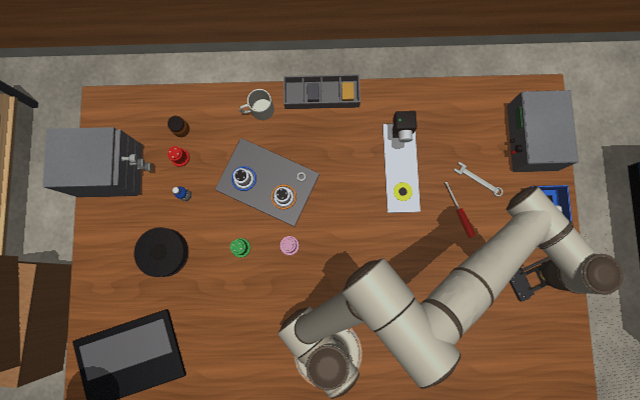

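View pics/side0.png

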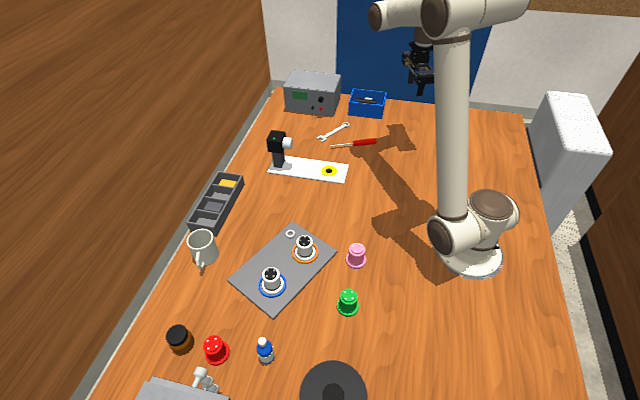

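Top view: the white housings are at (243,178) in the blue ring and (283,196) in the orange ring. The look-alikes are green (240,247), pink (289,245) and red (178,155), all standing outside the nests. The bearing is at (301,176), the yellow disc at (402,191) and the lens camera at (404,122). The two white, black-capped housings in the nests fit the description. I'll confirm this in a crop while measuring.

```bash
cat > h.py <<'E'
import numpy as np,cv2
def cast(c,uv,z):
    uv=np.atleast_2d(uv).astype(float)
    d=np.c_[uv,np.ones(len(uv))]@np.linalg.inv(c["mtx"]).T@c["R"]
    o=-c["R"].T@c["t"]
    return o+d*((z-o[2])/d[:,2])[:,None]
def cloud(c):
    v,u=np.nonzero(c["depth"]>0);z=c["depth"][v,u]
    p=(np.c_[u,v,np.ones(len(u))]@np.linalg.inv(c["mtx"]).T)*z[:,None]
    return u,v,(p-c["t"])@c["R"]
def hue(c,lo,hi,s=110,v=60):
    h=cv2.cvtColor(c["img"],cv2.COLOR_BGR2HSV)
    return cv2.inRange(h,(lo,s,v),(hi,255,255))
def pts(m,box):
    x0,y0,x1,y1=box
    v,u=np.nonzero(m[y0:y1,x0:x1]);return np.c_[u+x0,v+y0]
def circ(p):
    (x,y),R=cv2.minEnclosingCircle(p[:,:2].astype(np.float32));return np.round([x,y,R],4)
E
python3 - <<'E'
import pickle;from h import *
d=pickle.load(open("c0.pkl","rb"))
B={"top":dict(b=(225,160,262,195),o=(264,180,302,215),y=(385,175,420,205)),"side":dict(b=(250,260,295,302),o=(284,228,325,268),y=(315,160,345,180))}
for n,c in d.items():
    for k,lo,hi,z,s in(("b",100,125,.022,130),("o",5,18,.022,150),("y",22,35,.008,130)):
        p=pts(hue(c,lo,hi,s),B[n][k]);w=cast(c,p,z);print(n,k,len(p),p.mean(0).round(1),circ(w))
    for k in "bo":
        u,v,P=cloud(c);x0,y0,x1,y1=B[n][k]
        m=(u>=x0)&(u<x1)&(v>=y0)&(v<y1)&(P[:,2]>.071)
        print(n,k,"cap cloud",m.sum(),circ(P[m]),np.median(P[m,2]).round(4))
c=d["top"];u,v,P=cloud(c)
m=(u>375)&(u<430)&(v>105)&(v<150)&(P[:,2]>.13);print("cam",P[m].mean(0).round(3),P[m].min(0).round(3),P[m].max(0).round(3))
# tray yaw and plate yaw from top
for nm,box,zl,zh in(("tray",(205,130,330,235),.008,.0165),("plate",(375,110,430,220),.005,.0115)):
    m=(u>box[0])&(u<box[2])&(v>box[1])&(v<box[3])&(P[:,2]>zl)&(P[:,2]<zh)
    print(nm,cv2.minAreaRect(P[m,:2].astype(np.float32)))
for nm,box in(("glue",(165,178,198,208)),("bearing",(294,168,310,184)),("screwd",(440,178,480,240)),("mug",(238,85,275,120)),("pink",(275,230,303,260)),("green",(225,232,255,262))):
    m=(u>box[0])&(u<box[2])&(v>box[1])&(v<box[3])&(P[:,2]>.006);m&=P[:,2]>(.016 if nm=="bearing" else 0)
    print(nm,P[m].min(0).round(3),P[m].max(0).round(3))
a=cv2.resize(d["top"]["img"][130:260,165:315],None,fx=3,fy=3,interpolation=2);b=cv2.resize(d["side"]["img"][220:350,215:365],None,fx=2,fy=2,interpolation=2)
o=np.zeros((390,760,3),np.uint8);o[:,:450]=a;o[:260,455:755]=b;cv2.imwrite("pics/crop0.png",o)
E
```

```text
top b 96 [244.3 179.1] [0.5779 0.2687 0.0422]
top o 103 [282.9 197.6] [0.4834 0.1361 0.0689]
top y 209 [402.3 191.4] [ 0.5215 -0.267   0.0307]
top b cap cloud 171 [0.5781 0.2687 0.0253] 0.0781
top o cap cloud 173 [0.5112 0.1354 0.0253] 0.0785
side b 128 [272.7 288.2] [0.5767 0.275  0.043 ]
side o 240 [312.8 241.2] [0.4864 0.1143 0.0831]
side y 107 [328.8 170.6] [ 0.5207 -0.2635  0.0306]
side b cap cloud 202 [0.5774 0.2715 0.0254] 0.0776
side o cap cloud 166 [0.5119 0.1375 0.0259] 0.0775
cam [ 0.715 -0.263  0.147] [ 0.665 -0.298  0.131] [ 0.757 -0.23   0.158]
tray ((0.5663892030715942, 0.19152134656906128), (0.42483624815940857, 0.35560837388038635), 88.60112762451172)
plate ((0.6162431836128235, -0.27399519085884094), (0.18350467085838318, 0.3792768716812134), 87.55718231201172)
glue [0.486 0.426 0.006] [0.582 0.531 0.116]
bearing [0.557 0.046 0.016] [0.598 0.094 0.029]
screwd [ 0.355 -0.528  0.006] [ 0.56  -0.388  0.038]
mug [0.785 0.164 0.006] [0.909 0.286 0.099]
pink [0.304 0.075 0.006] [0.397 0.161 0.077]
green [0.302 0.234 0.006] [0.395 0.328 0.077]
```

View pics/crop0.png

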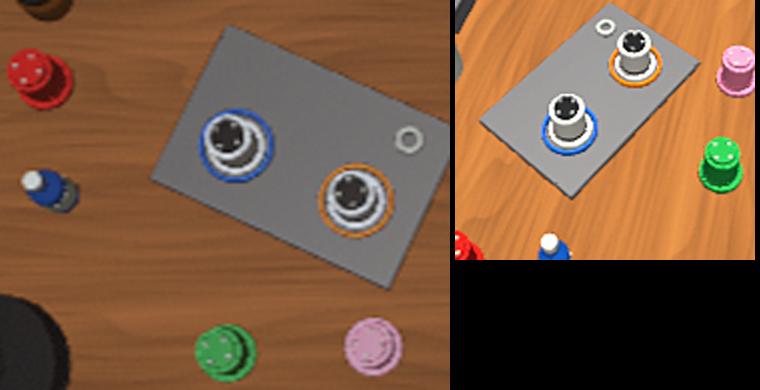

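The crop confirms it: the white, black-capped housings stand in the blue and orange rings, and the green, pink and red ones stand outside the nests. The measured nest spacing is 149 mm against 150 given, and the cap heights of about 0.08 m also agree. I'll start moving and spin so the jaws close along world y.

>>> apply_moves([
  {"grip":1,"offset":[-3.5,3.5,0],"spin":0.1},
  {"grip":1,"offset":[-7,7,0],"spin":0.2},
  {"grip":1,"offset":[-10.5,10.5,0],"spin":0.3},
  {"grip":1,"offset":[-14,14,0],"spin":0.402},
  {"grip":1,"offset":[-17.5,17.5,0],"spin":0.402},
])

```text
time_s: 0.6
tcp_pos: [0.3371, -0.3438, 0.2442]
ee_rot: [[-1.0, 0.003, -0.0], [0.003, 1.0, 0.0], [0.0, 0.0, -1.0]]
wrist_force: [0.7, 0.1, -0.1]
gripper_width: 0.998
gripper_force: 0.0
```

>>> apply_moves([
  {"grip":1,"offset":[-1.6,4.1,0],"spin":0},
  {"grip":1,"offset":[-3.2,8.2,0],"spin":0},
  {"grip":1,"offset":[-4.8,12.3,0],"spin":0},
  {"grip":1,"offset":[-6.4,16.4,0],"spin":0},
  {"grip":1,"offset":[-8,20.5,0],"spin":0},
])

```text
time_s: 1.1
tcp_pos: [0.4171, -0.1389, 0.2445]
ee_rot: [[-1.0, 0.0, -0.0], [0.0, 1.0, 0.0], [0.0, 0.0, -1.0]]
wrist_force: [1.8, -0.1, -0.4]
gripper_width: 1.004
gripper_force: 0.0
```

>>> apply_moves([
  {"grip":1,"offset":[-1.6,4.1,0],"spin":0},
  {"grip":1,"offset":[-3.2,8.2,0],"spin":0},
  {"grip":1,"offset":[-4.8,12.3,0],"spin":0},
  {"grip":1,"offset":[-6.4,16.4,0],"spin":0},
  {"grip":1,"offset":[-8,20.5,0],"spin":0},
])

```text
time_s: 1.6
tcp_pos: [0.4972, 0.0661, 0.2444]
ee_rot: [[-1.0, -0.0, -0.0], [-0.0, 1.0, -0.0], [0.0, -0.0, -1.0]]
wrist_force: [0.5, -1.3, -1.4]
gripper_width: 0.998
gripper_force: 0.0
```

>>> apply_moves([
  {"grip":1,"offset":[-1.6,4.1,1],"spin":0},
  {"grip":1,"offset":[-3.2,8.2,2],"spin":0},
  {"grip":1,"offset":[-4.8,12.3,3.5],"spin":0},
  {"grip":1,"offset":[-6.4,16.4,5],"spin":0},
  {"grip":1,"offset":[-8,20,6],"spin":0},
])

```text
time_s: 2.1
tcp_pos: [0.5769, 0.266, 0.1826]
ee_rot: [[-1.0, -0.0, -0.002], [-0.0, 1.0, -0.001], [0.002, -0.001, -1.0]]
wrist_force: [0.4, -0.8, -0.1]
gripper_width: 1.002
gripper_force: 0.0
```

>>> apply_moves([
  {"grip":1,"offset":[-0.1,0.4,3],"spin":0},
  {"grip":1,"offset":[-0.1,0.4,6.5],"spin":0},
  {"grip":1,"offset":[-0.1,0.4,10],"spin":0},
  {"grip":1,"offset":[-0.1,0.4,12],"spin":0},
  {"grip":1,"offset":[-0.1,0.4,12.8],"spin":0},
])

```text
time_s: 2.6
tcp_pos: [0.5766, 0.2672, 0.0532]
ee_rot: [[-1.0, 0.001, -0.005], [0.001, 1.0, -0.003], [0.005, -0.003, -1.0]]
wrist_force: [0.2, -0.1, -0.0]
gripper_width: 0.999
gripper_force: 0.0
```

Run:
```python
from station import r
import cv2,numpy as np
s=r.sense();print(s["tcp_pos"],s["wrist_force"])
a=r.capture("side")["img"][200:350,210:360];b=r.capture("top")["img"][130:230,200:320]
o=np.zeros((450,800,3),np.uint8);o[:,:450]=cv2.resize(a,(450,450));o[:290,452:800]=cv2.resize(b,(348,290));cv2.imwrite("pics/g1.png",o)
```

```text
[0.57656664 0.2671751  0.05324741] [ 0.17760398 -0.06042508 -0.01676082]
```

View pics/g1.png

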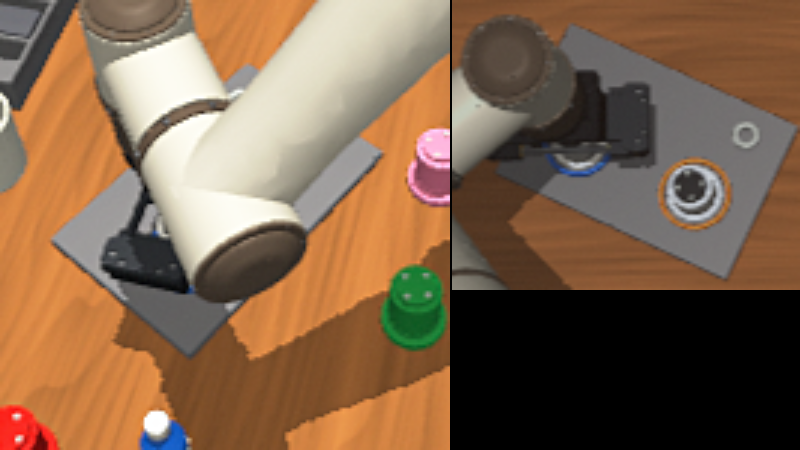

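The side crop shows the arm over the blue nest, and the top crop shows the jaws straddling the blue ring at about (580,165). The orange housing and the bearing are untouched. I'll close the gripper here.

>>> apply_moves([
  {"grip":0.8,"offset":[-0.1,0.2,0],"spin":0},
  {"grip":0.65,"offset":[-0.1,0.2,0],"spin":0},
  {"grip":0.5,"offset":[-0.1,0.2,0],"spin":0},
  {"grip":0.5,"offset":[-0.1,0.2,0],"spin":0},
  {"grip":0.5,"offset":[-0.1,0.2,0],"spin":0},
])

```text
time_s: 3.2
tcp_pos: [0.5793, 0.2703, 0.0571]
ee_rot: [[-1.0, 0.0, 0.001], [0.0, 1.0, 0.001], [-0.001, 0.001, -1.0]]
wrist_force: [0.0, -0.2, -0.6]
gripper_width: 0.627
gripper_force: 0.0
```

>>> apply_moves([
  {"grip":0.5,"offset":[0,0,0],"spin":0},
  {"grip":0.5,"offset":[0,0,0],"spin":0},
  {"grip":0.5,"offset":[0,0,0],"spin":0},
  {"grip":0.5,"offset":[0,0,0],"spin":0},
  {"grip":0.5,"offset":[0,0,0],"spin":0},
])

```text
time_s: 3.7
tcp_pos: [0.5792, 0.2702, 0.0569]
ee_rot: [[-1.0, 0.0, 0.0], [0.0, 1.0, -0.0], [-0.0, -0.0, -1.0]]
wrist_force: [-0.7, -0.9, 3.1]
gripper_width: 0.571
gripper_force: 30.0
```

>>> apply_moves([
  {"grip":0.5,"offset":[0,0,-0.8],"spin":0},
  {"grip":0.5,"offset":[0,0,-2.2],"spin":0},
  {"grip":0.5,"offset":[0,0,-3.8],"spin":0},
  {"grip":0.5,"offset":[0,0,-5.2],"spin":0},
  {"grip":0.5,"offset":[0,0,-6],"spin":0},
])

```text
time_s: 4.2
tcp_pos: [0.5798, 0.2707, 0.1186]
ee_rot: [[-1.0, 0.0, 0.002], [0.0, 1.0, 0.002], [-0.002, 0.002, -1.0]]
wrist_force: [-0.2, 0.5, -2.8]
gripper_width: 0.568
gripper_force: 30.0
```

>>> apply_moves([
  {"grip":0.5,"offset":[0,0,0],"spin":0},
  {"grip":0.5,"offset":[0,0,0],"spin":0},
  {"grip":0.5,"offset":[0,0,0],"spin":0},
  {"grip":0.5,"offset":[0,0,0],"spin":0},
  {"grip":0.5,"offset":[0,0,0],"spin":0},
])

```text
time_s: 4.7
tcp_pos: [0.579, 0.2701, 0.1159]
ee_rot: [[-1.0, 0.0, -0.001], [0.0, 1.0, -0.001], [0.001, -0.001, -1.0]]
wrist_force: [-0.8, -0.3, -3.1]
gripper_width: 0.564
gripper_force: 30.0
```

>>> apply_moves([
  {"grip":0.5,"offset":[0,0,0],"spin":0},
  {"grip":0.5,"offset":[0,0,0],"spin":0},
  {"grip":0.5,"offset":[0,0,0],"spin":0},
  {"grip":0.5,"offset":[0,0,0],"spin":0},
  {"grip":0.5,"offset":[0,0,0],"spin":0},
])

```text
time_s: 5.2
tcp_pos: [0.5792, 0.2703, 0.1166]
ee_rot: [[-1.0, 0.0, 0.0], [0.0, 1.0, 0.0], [-0.0, 0.0, -1.0]]
wrist_force: [-0.7, -0.6, -3.1]
gripper_width: 0.567
gripper_force: 30.0
```

```bash
cat > feel.py <<'E'
from station import r
import numpy as np,cv2,sys
F=[];M=[]
for i in range(6):
    c=r.capture("side");s=r.sense();F.append(s["wrist_force"]);M.append(s["moment"])
print(np.mean(F,0).round(2),np.std(F,0).round(2),np.mean(M,0).round(3),"tcp",s["tcp_pos"].round(4),s["gripper_width"],s["effort"].round(2))
cv2.imwrite(f"pics/{sys.argv[1]}.png",cv2.resize(c["img"][180:350,200:400],None,fx=3,fy=3,interpolation=2))
E
python3 feel.py lift_blue
```

```text
[ 0.04 -0.3  -2.51] [0.44 0.46 0.36] [-0.03  -0.02  -0.008] tcp [0.5792 0.2703 0.1166] 0.5653050850245328 [ -0.   -44.38  16.96   3.88  -0.09  -0.  ]
```

View pics/lift_blue.png

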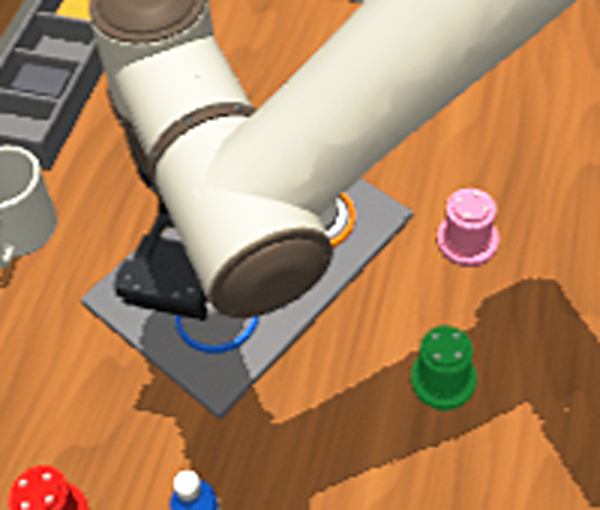

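The picture shows the blue ring empty at about (217,325), with the housing lifted clear in the jaws. The wrist force reads 2.5–3.1 N downward, so about 0.28 kg. I'll set it back now.

>>> apply_moves([
  {"grip":0.5,"offset":[0,0,1.5],"spin":0},
  {"grip":0.5,"offset":[0,0,3.3],"spin":0},
  {"grip":0.5,"offset":[0,0,4.8],"spin":0},
  {"grip":0.5,"offset":[0,0,5.5],"spin":0},
  {"grip":0.5,"offset":[0,0,5.9],"spin":0},
])

```text
time_s: 6.0
tcp_pos: [0.5791, 0.2701, 0.0569]
ee_rot: [[-1.0, 0.0, -0.001], [0.0, 1.0, -0.001], [0.001, -0.001, -1.0]]
wrist_force: [-0.4, -0.0, -0.7]
gripper_width: 0.566
gripper_force: 30.0
```

>>> apply_moves([
  {"grip":0.5,"offset":[0,0,0.1],"spin":0},
  {"grip":0.5,"offset":[0,0,0.1],"spin":0},
  {"grip":0.5,"offset":[0,0,0.1],"spin":0},
  {"grip":0.5,"offset":[0,0,0.1],"spin":0},
  {"grip":0.5,"offset":[0,0,0.1],"spin":0},
])

```text
time_s: 6.5
tcp_pos: [0.5794, 0.2704, 0.0569]
ee_rot: [[-1.0, 0.0, 0.001], [0.0, 1.0, 0.0], [-0.001, 0.0, -1.0]]
wrist_force: [0.7, 0.2, -1.0]
gripper_width: 0.562
gripper_force: 30.0
```

>>> apply_moves([
  {"grip":0.65,"offset":[0,0,0.1],"spin":0},
  {"grip":0.8,"offset":[0,0,0.1],"spin":0},
  {"grip":1,"offset":[0,0,0.1],"spin":0},
  {"grip":1,"offset":[0,0,0.1],"spin":0},
  {"grip":1,"offset":[0,0,0.1],"spin":0},
])

```text
time_s: 7.0
tcp_pos: [0.5793, 0.2703, 0.0557]
ee_rot: [[-1.0, 0.0, 0.0], [0.0, 1.0, 0.0], [-0.0, 0.0, -1.0]]
wrist_force: [1.0, -0.9, 0.1]
gripper_width: 0.928
gripper_force: 0.0
```

>>> apply_moves([
  {"grip":1,"offset":[0,0,0],"spin":0},
  {"grip":1,"offset":[0,0,-2],"spin":0},
  {"grip":1,"offset":[0,0,-5],"spin":0},
  {"grip":1,"offset":[0,0,-9],"spin":0},
  {"grip":1,"offset":[0,0,-12],"spin":0},
])

```text
time_s: 7.5
tcp_pos: [0.5797, 0.2705, 0.178]
ee_rot: [[-1.0, -0.0, 0.002], [-0.0, 1.0, 0.001], [-0.002, 0.001, -1.0]]
wrist_force: [0.7, 1.0, -0.3]
gripper_width: 0.997
gripper_force: 0.0
```

>>> apply_moves([
  {"grip":1,"offset":[1.6,-3.2,0],"spin":0},
  {"grip":1,"offset":[3.4,-6.8,0],"spin":0},
  {"grip":1,"offset":[5.4,-10.6,0],"spin":0},
  {"grip":1,"offset":[6.8,-13.4,0],"spin":0},
  {"grip":1,"offset":[6.8,-13.4,0],"spin":0},
])

```text
time_s: 8.0
tcp_pos: [0.5089, 0.1333, 0.1759]
ee_rot: [[-1.0, 0.003, -0.002], [0.003, 1.0, -0.0], [0.002, -0.0, -1.0]]
wrist_force: [0.8, 0.2, 0.2]
gripper_width: 0.999
gripper_force: 0.0
```

Run:
```python
from station import r
from h import *
s=r.sense();print(s["tcp_pos"].round(4),s["wrist_force"].round(2))
for n in("top","side"):
    c=r.capture(n);u,v,P=cloud(c)
    for k,x,y in(("b",.578,.27),("o",.5115,.1365)):
        m=(np.hypot(P[:,0]-x,P[:,1]-y)<.04)&(P[:,2]>.071)&(P[:,2]<.09)
        if m.sum()>20: print(n,k,m.sum(),circ(P[m]),np.median(P[m,2]))
```

```text
[0.5089 0.1333 0.1759] [0.8  0.2  0.18]
top o 49 [0.5024 0.1348 0.0212] 0.07746131945287452
side b 205 [0.5775 0.2711 0.0254] 0.07808961990354547
side o 148 [0.5121 0.138  0.0247] 0.07776261523387379
```

The blue-nest housing is standing back at the same place and height. I'll descend on the orange one.

>>> apply_moves([
  {"grip":1,"offset":[0,0,2.5],"spin":0},
  {"grip":1,"offset":[0,0,6],"spin":0},
  {"grip":1,"offset":[0,0,9.5],"spin":0},
  {"grip":1,"offset":[0,0,11.4],"spin":0},
  {"grip":1,"offset":[0,0,11.9],"spin":0},
])

```text
time_s: 8.6
tcp_pos: [0.5105, 0.1366, 0.0539]
ee_rot: [[-1.0, -0.001, -0.004], [-0.001, 1.0, -0.002], [0.004, -0.002, -1.0]]
wrist_force: [0.3, -0.2, 0.9]
gripper_width: 1.002
gripper_force: 0.0
```

>>> apply_moves([
  {"grip":0.8,"offset":[0,0,0],"spin":0},
  {"grip":0.65,"offset":[0,0,0],"spin":0},
  {"grip":0.6,"offset":[0,0,0],"spin":0},
  {"grip":0.5,"offset":[0,0,0],"spin":0},
  {"grip":0.5,"offset":[0,0,0],"spin":0},
])

```text
time_s: 9.1
tcp_pos: [0.5115, 0.1365, 0.0573]
ee_rot: [[-1.0, 0.0, 0.001], [0.0, 1.0, 0.001], [-0.001, 0.001, -1.0]]
wrist_force: [-0.1, 0.4, 0.1]
gripper_width: 0.632
gripper_force: 0.0
```

>>> apply_moves([
  {"grip":0.5,"offset":[0,0,0],"spin":0},
  {"grip":0.5,"offset":[0,0,0],"spin":0},
  {"grip":0.5,"offset":[0,0,0],"spin":0},
  {"grip":0.5,"offset":[0,0,0],"spin":0},
  {"grip":0.5,"offset":[0,0,0],"spin":0},
])

```text
time_s: 9.6
tcp_pos: [0.5113, 0.1362, 0.0571]
ee_rot: [[-1.0, 0.0, 0.0], [0.0, 1.0, -0.0], [-0.0, -0.0, -1.0]]
wrist_force: [-1.7, -1.6, 5.5]
gripper_width: 0.558
gripper_force: 30.0
```

>>> apply_moves([
  {"grip":0.5,"offset":[0,0,-0.8],"spin":0},
  {"grip":0.5,"offset":[0,0,-2.2],"spin":0},
  {"grip":0.5,"offset":[0,0,-3.8],"spin":0},
  {"grip":0.5,"offset":[0,0,-5.2],"spin":0},
  {"grip":0.5,"offset":[0,0,-6],"spin":0},
])

```text
time_s: 10.1
tcp_pos: [0.5107, 0.1363, 0.1167]
ee_rot: [[-1.0, 0.001, -0.001], [0.001, 1.0, 0.0], [0.001, 0.0, -1.0]]
wrist_force: [0.5, 0.2, -5.3]
gripper_width: 0.558
gripper_force: 30.0
```

>>> apply_moves([
  {"grip":0.5,"offset":[0,0,0],"spin":0},
  {"grip":0.5,"offset":[0,0,0],"spin":0},
  {"grip":0.5,"offset":[0,0,0],"spin":0},
  {"grip":0.5,"offset":[0,0,0],"spin":0},
  {"grip":0.5,"offset":[0,0,0],"spin":0},
])

```text
time_s: 10.6
tcp_pos: [0.5109, 0.1361, 0.116]
ee_rot: [[-1.0, 0.0, -0.001], [0.0, 1.0, -0.001], [0.001, -0.001, -1.0]]
wrist_force: [0.4, -0.3, -5.2]
gripper_width: 0.561
gripper_force: 30.0
```

>>> apply_moves([
  {"grip":0.5,"offset":[0,0,0],"spin":0},
  {"grip":0.5,"offset":[0,0,0],"spin":0},
  {"grip":0.5,"offset":[0,0,0],"spin":0},
  {"grip":0.5,"offset":[0,0,0],"spin":0},
  {"grip":0.5,"offset":[0,0,0],"spin":0},
])

```text
time_s: 11.1
tcp_pos: [0.5112, 0.1363, 0.1166]
ee_rot: [[-1.0, 0.0, 0.0], [0.0, 1.0, 0.0], [-0.0, 0.0, -1.0]]
wrist_force: [-0.3, 1.1, -6.0]
gripper_width: 0.555
gripper_force: 30.0
```

```bash
python3 feel.py lift_orange
```

```text
[-0.02 -0.13 -5.15] [0.27 0.3  0.7 ] [-0.038 -0.03   0.006] tcp [0.5112 0.1363 0.1166] 0.55845972528317 [  0.   -36.05  16.18   3.84  -0.08  -0.  ]
```

View pics/lift_orange.png

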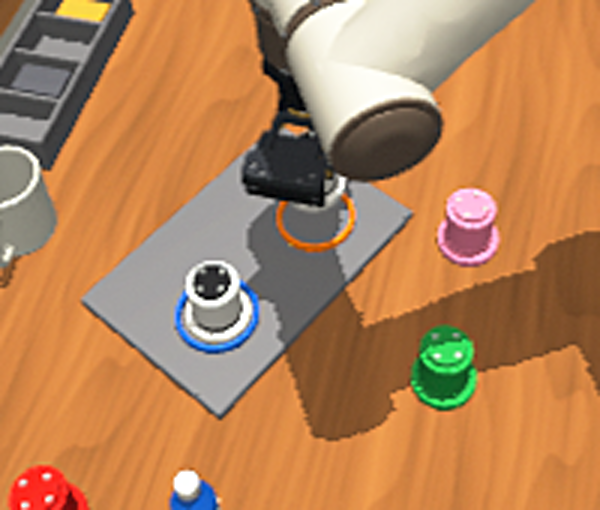

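The picture shows the orange ring empty at about (315,220) and the blue-nest housing standing upright at (215,305). The force is about 5.2 N against about 2.6 N, so the orange-nest housing is heavier (about 0.53 kg against 0.27 kg). "Do the same" includes setting it back, so I'll do that first.

>>> apply_moves([
  {"grip":0.5,"offset":[0,0,1.5],"spin":0},
  {"grip":0.5,"offset":[0,0,3.3],"spin":0},
  {"grip":0.5,"offset":[0,0,4.8],"spin":0},
  {"grip":0.5,"offset":[0,0,5.5],"spin":0},
  {"grip":0.5,"offset":[0,0,6],"spin":0},
])

```text
time_s: 11.9
tcp_pos: [0.511, 0.1361, 0.057]
ee_rot: [[-1.0, -0.0, -0.001], [-0.0, 1.0, -0.001], [0.001, -0.001, -1.0]]
wrist_force: [-13.5, 1.0, 33.2]
gripper_width: 0.558
gripper_force: 30.0
```

>>> apply_moves([
  {"grip":0.5,"offset":[0,0,0.1],"spin":0},
  {"grip":0.5,"offset":[0,0,0.1],"spin":0},
  {"grip":0.5,"offset":[0,0,0.1],"spin":0},
  {"grip":0.5,"offset":[0,0,0.1],"spin":0},
  {"grip":0.5,"offset":[0,0,0.1],"spin":0},
])

```text
time_s: 12.4
tcp_pos: [0.5111, 0.1361, 0.0571]
ee_rot: [[-1.0, -0.0, 0.0], [-0.0, 1.0, -0.0], [-0.0, -0.0, -1.0]]
wrist_force: [-4.9, -1.1, 6.1]
gripper_width: 0.555
gripper_force: 30.0
```

>>> apply_moves([
  {"grip":0.7,"offset":[0,0,0],"spin":0},
  {"grip":0.75,"offset":[0,0,0],"spin":0},
  {"grip":0.75,"offset":[0,0,0],"spin":0},
  {"grip":0.75,"offset":[0,0,0],"spin":0},
  {"grip":0.75,"offset":[0,0,0],"spin":0},
])

```text
time_s: 12.9
tcp_pos: [0.5114, 0.1364, 0.0556]
ee_rot: [[-1.0, 0.0, 0.0], [0.0, 1.0, 0.0], [-0.0, 0.0, -1.0]]
wrist_force: [-0.1, -0.1, 0.6]
gripper_width: 0.746
gripper_force: 0.0
```

>>> apply_moves([
  {"grip":0.75,"offset":[0,0,0],"spin":0},
  {"grip":0.75,"offset":[0,0,0],"spin":0},
  {"grip":0.75,"offset":[0,0,0],"spin":0},
  {"grip":0.65,"offset":[0,0,0],"spin":0},
  {"grip":0.5,"offset":[0,0,0],"spin":0},
])

```text
time_s: 13.4
tcp_pos: [0.5111, 0.1363, 0.0555]
ee_rot: [[-1.0, 0.0, -0.0], [0.0, 1.0, -0.0], [0.0, -0.0, -1.0]]
wrist_force: [-0.7, -0.5, -0.7]
gripper_width: 0.643
gripper_force: 0.0
```

>>> apply_moves([
  {"grip":0.5,"offset":[0,0,0],"spin":0},
  {"grip":0.5,"offset":[0,0,0],"spin":0},
  {"grip":0.5,"offset":[0,0,0],"spin":0},
  {"grip":0.5,"offset":[0,0,0],"spin":0},
  {"grip":0.5,"offset":[0,0,0],"spin":0},
])

```text
time_s: 13.9
tcp_pos: [0.5112, 0.1362, 0.0556]
ee_rot: [[-1.0, 0.0, -0.0], [0.0, 1.0, -0.0], [0.0, -0.0, -1.0]]
wrist_force: [0.0, 0.0, -0.2]
gripper_width: 0.559
gripper_force: 29.8
```

>>> apply_moves([
  {"grip":0.5,"offset":[0,0,-0.8],"spin":0},
  {"grip":0.5,"offset":[0,0,-2.5],"spin":0},
  {"grip":0.5,"offset":[0,0,-5],"spin":0},
  {"grip":0.5,"offset":[0,0,-7],"spin":0},
  {"grip":0.5,"offset":[0,0,-8],"spin":0},
])

```text
time_s: 14.4
tcp_pos: [0.5113, 0.1365, 0.1369]
ee_rot: [[-1.0, 0.0, 0.001], [0.0, 1.0, 0.001], [-0.001, 0.001, -1.0]]
wrist_force: [0.7, 0.3, -5.1]
gripper_width: 0.56
gripper_force: 29.8
```

>>> apply_moves([
  {"grip":0.5,"offset":[0,-1,0],"spin":0},
  {"grip":0.5,"offset":[-0.1,-3,0],"spin":0},
  {"grip":0.5,"offset":[-0.1,-5.5,0],"spin":0},
  {"grip":0.5,"offset":[-0.2,-8.5,0],"spin":0},
  {"grip":0.5,"offset":[-0.3,-11.5,0],"spin":0},
])

```text
time_s: 14.9
tcp_pos: [0.5125, 0.0195, 0.1338]
ee_rot: [[-1.0, 0.0, -0.004], [0.0, 1.0, -0.001], [0.004, -0.001, -1.0]]
wrist_force: [1.0, 0.2, -4.9]
gripper_width: 0.558
gripper_force: 29.8
```

>>> apply_moves([
  {"grip":0.5,"offset":[-0.1,-3,0],"spin":0},
  {"grip":0.5,"offset":[-0.2,-6,0],"spin":0},
  {"grip":0.5,"offset":[-0.2,-9,0],"spin":0},
  {"grip":0.5,"offset":[-0.3,-12,0],"spin":0},
  {"grip":0.5,"offset":[-0.4,-15,0],"spin":0},
])

```text
time_s: 15.4
tcp_pos: [0.5162, -0.1304, 0.1337]
ee_rot: [[-1.0, 0.001, -0.004], [0.001, 1.0, 0.0], [0.004, 0.0, -1.0]]
wrist_force: [0.5, 0.9, -5.4]
gripper_width: 0.559
gripper_force: 29.8
```

>>> apply_moves([
  {"grip":0.5,"offset":[-0.1,-3,0],"spin":0},
  {"grip":0.5,"offset":[-0.2,-6,0],"spin":0},
  {"grip":0.5,"offset":[-0.3,-9,0],"spin":0},
  {"grip":0.5,"offset":[-0.3,-11.5,0],"spin":0},
  {"grip":0.5,"offset":[-0.3,-13,0],"spin":0},
])

```text
time_s: 15.9
tcp_pos: [0.5192, -0.2605, 0.1334]
ee_rot: [[-1.0, 0.003, -0.004], [0.003, 1.0, 0.001], [0.004, 0.001, -1.0]]
wrist_force: [0.9, -0.2, -5.8]
gripper_width: 0.564
gripper_force: 29.8
```

>>> apply_moves([
  {"grip":0.5,"offset":[0,-0.6,0.2],"spin":0},
  {"grip":0.5,"offset":[0,-0.6,0.5],"spin":0},
  {"grip":0.5,"offset":[0,-0.6,0.6],"spin":0},
  {"grip":0.5,"offset":[0,-0.6,0.6],"spin":0},
  {"grip":0.5,"offset":[0,-0.6,0.6],"spin":0},
])

```text
time_s: 16.4
tcp_pos: [0.5212, -0.2639, 0.1296]
ee_rot: [[-1.0, -0.001, 0.0], [-0.001, 1.0, 0.0], [-0.0, 0.0, -1.0]]
wrist_force: [-0.1, 0.4, -5.5]
gripper_width: 0.562
gripper_force: 29.8
```

Run:
```python
from station import r
from h import *
s=r.sense();print(s["tcp_pos"].round(4),s["wrist_force"].round(2))
ims=[]
for n,b,k in(("top",(380,165,425,210),(370,100,440,220)),("side",(310,100,350,185),(240,90,370,220))):
    c=r.capture(n);u,v,P=cloud(c)
    p=pts(hue(c,22,35,130),b);print(n,"yellow",len(p))
    m=(np.hypot(P[:,0]-.521,P[:,1]+.265)<.05)&(P[:,2]>.07)&(P[:,2]<.11)
    if m.sum(): print(n,m.sum(),P[m].min(0).round(4),P[m].max(0).round(4),circ(P[m]))
    x0,y0,x1,y1=k;ims.append(cv2.resize(c["img"][y0:y1,x0:x1],(395,int(395*(y1-y0)/(x1-x0)))[::1],interpolation=2))
o=np.zeros((600,800,3),np.uint8)
for i,a in enumerate(ims):
    a=a[:600];o[:a.shape[0],i*400:i*400+395]=a
cv2.imwrite("pics/view.png",o)
```

```text
[ 0.5212 -0.2639  0.1296] [-0.13  0.41 -5.47]
top yellow 49
top 41 [ 0.4912 -0.2938  0.0868] [ 0.5504 -0.245   0.11  ] [ 0.5207 -0.2639  0.0314]
side yellow 116
side 95 [ 0.4914 -0.2801  0.0841] [ 0.5538 -0.2283  0.11  ] [ 0.5219 -0.2593  0.0329]
```

View pics/view.png

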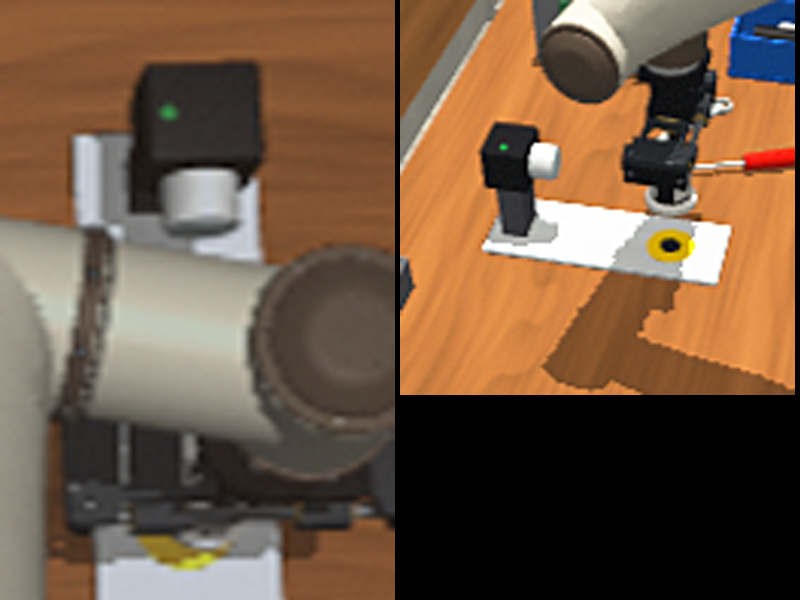

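The view shows the housing held upright in the jaws above the yellow disc (side crop, about (670,195) over (670,245)). The flange bottom is at about 0.085 m (target 0.086 m), and the position is within about 1–2 mm. I'll nudge it 1 mm, let it settle and hand in.

>>> apply_moves([
  {"grip":0.5,"offset":[0,-0.1,0],"spin":0},
  {"grip":0.5,"offset":[0,-0.1,0],"spin":0},
  {"grip":0.5,"offset":[0,-0.1,0],"spin":0},
  {"grip":0.5,"offset":[0,-0.1,0],"spin":0},
  {"grip":0.5,"offset":[0,-0.1,0],"spin":0},
])

```text
time_s: 17.0
tcp_pos: [0.521, -0.2658, 0.1295]
ee_rot: [[-1.0, 0.0, -0.0], [0.0, 1.0, 0.0], [0.0, 0.0, -1.0]]
wrist_force: [-0.2, -0.7, -5.0]
gripper_width: 0.558
gripper_force: 29.8
```

>>> apply_moves([
  {"grip":0.5,"offset":[0,0,0],"spin":0},
  {"grip":0.5,"offset":[0,0,0],"spin":0},
  {"grip":0.5,"offset":[0,0,0],"spin":0},
  {"grip":0.5,"offset":[0,0,0],"spin":0},
  {"grip":0.5,"offset":[0,0,0],"spin":0},
])

```text
time_s: 17.5
tcp_pos: [0.5211, -0.2657, 0.1296]
ee_rot: [[-1.0, 0.0, 0.0], [0.0, 1.0, -0.0], [-0.0, -0.0, -1.0]]
wrist_force: [-0.2, 0.1, -5.1]
gripper_width: 0.56
gripper_force: 29.8
```

Run:
```python
from station import r
s=r.sense();print(s["tcp_pos"],s["wrist_force"],s["joint_velocities"].round(2))
print(r.finish_job())
```

```text
[ 0.52109622 -0.26573886  0.12955739] [-0.20999695  0.12892097 -5.11896593] [ 0.05  0.1  -0.02 -0.07 -0.06  0.14]
the job is handed in; nothing more can be done
None
```

I handed the job in at about 17.5 s: the heavier housing, from the orange nest (about 0.53 kg against 0.27 kg), is held still and upright above the yellow disc at lens height, and the lighter one stands in the blue nest.

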